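# Set the crane mast and pick the steel-cored counterweight

### The job

We are building a toy crane: take the dowel out of the dark rack and push it down through the hole in the plywood base until it is fully home, and let it go. Then find which of the two turned weights on the tray has the steel core: lift the dome-topped one a few centimetres clear and set it back upright on the tray, then lift the flat-topped one clear in the same way. Finish holding the heavier one upright and still, centred about four centimetres above the top of the dowel without touching it, with the lighter one left standing on the tray; finish while still holding it, and do not disturb the glue bottle, drill or offcuts.

Things in the scene. Friction and masses are not known exactly. Their poses are not given: they have to be found in the camera images.
- dowel_mid (a point): a plain round beech dowel, 16 mm in diameter and 130 mm long, standing upright in the rack's hole (30 mm deep, 17 mm wide, loose). This point is its centre, 65 mm from either end; z runs along the dowel, upwards. In the rack its foot is 15 mm above the work surface and it sticks out 100 mm above the rack's top. Pushed home in the base its foot stands on the work surface, so its top is then 130 mm above the work surface
- rack: the fixed dark wooden rack block, 70 x 70 mm and 45 mm high, with one hole in the middle of its top, which holds the dowel at first. Origin at the centre of its underside; z up
- base_hole0 (a point): the centre of the mouth of the hole in the crane's base, a fixed plywood block 100 x 90 mm (along x, y) and 36 mm high. The hole is vertical, 18.5 mm wide with a 2 mm bevel, and goes right through to the work surface. This point lies 36 mm above the work surface, level with the block's top
- base: the same plywood base block, fixed. Origin at the centre of its underside; z up
- tray: a low fixed plywood tray, 140 mm (its x) by 290 mm (its y), with a floor 6 mm thick and a rim 10 mm high over the work surface, 6 mm wide. Origin at the centre of its underside. The two weights stand on it about 140 mm apart along its y, either one at either end
- weight_dome_mid (a point): a turned beech cylinder 54 mm in diameter and 62 mm high, standing upright on the tray; its top is rounded to a dome. One of the two weights has a steel core shut inside (about 0.38 kg in all), the other a wooden core (about 0.15 kg); which is which changes and cannot be seen, only felt by lifting. The wall is straight up to 46 mm, so grip it across the diameter at mid-height. This point is its centre, 31 mm above its underside; z points up
- weight_flat_mid (a point): a turned beech cylinder 54 mm in diameter and 62 mm high, standing upright on the tray; its top is flat with a sharp edge. One of the two weights has a steel core shut inside (about 0.38 kg in all), the other a wooden core (about 0.15 kg); which is which changes and cannot be seen, only felt by lifting. The wall is straight up to 46 mm, so grip it across the diameter at mid-height. This point is its centre, 31 mm above its underside; z points up
- glue: bystander: white glue bottle with a black cap, 68 mm in diameter, 190 mm high; origin at the centre of its underside
- drill: bystander: black cordless drill lying on its side, about 215 mm long and 60 mm high, its handle reaching 170 mm to its -y; origin on the surface under its barrel
- offcuts: bystander: a flat stack of plywood and slat offcuts, 100 x 160 mm, 24 mm high; origin at the centre of its underside
Not all that is in view belongs to the job. What is shaped like the part that bears weight_flat_mid but orange or yellow is not meant.

How it is judged:
On the way, in this order (a step that is already met when the one before it is completed fails the run):
1. the dowel stands fully home in the hole of the base and is let go (height (world z) of dowel_mid below 0.07 m and horizontal distance between dowel_mid and base_hole0 below 0.01 m and angle between dowel_mid's own z axis and vertical below 0.14 rad and contact force between the fingers and dowel below 0.05 N), for 0.2 s.
2. the dome-topped weight is held at least 2 cm clear of the tray while the flat-topped one stands on the tray (height (world z) of weight_dome_mid above 0.057 m and contact force between the fingers and weight_dome above 1 N and contact force between weight_dome and tray below 0.05 N and contact force between weight_flat and tray above 0.5 N and angle between weight_flat_mid's own z axis and vertical below 0.15 rad), for 0.2 s.
3. the flat-topped weight is held at least 2 cm clear of the tray while the dome-topped one stands on the tray (height (world z) of weight_flat_mid above 0.057 m and contact force between the fingers and weight_flat above 1 N and contact force between weight_flat and tray below 0.05 N and contact force between weight_dome and tray above 0.5 N and angle between weight_dome_mid's own z axis and vertical below 0.15 rad), for 0.2 s.
At the end, for the whole second after the job is handed in: Dowel home in the base (foot within 5 mm of the surface, within 0.14 rad). Heavier weight held still, within 0.2 rad of upright, centre within 30 mm of the dowel axis, underside 8 to 85 mm above its top, touching neither dowel nor base; lighter one (load under 2.3 N) upright, untouched on the tray (height (world z) of dowel_mid below 0.07 m and horizontal distance between dowel_mid and base_hole0 below 0.01 m and angle between dowel_mid's own z axis and vertical below 0.14 rad and ((horizontal distance between weight_dome_mid and dowel_mid below 0.03 m and height (world z) of weight_dome_mid between 0.169 and 0.246 m and angle between weight_dome_mid's own z axis and vertical below 0.2 rad and contact force between the fingers and weight_dome above 1 N and contact force between weight_dome and dowel below 0.05 N and contact force between weight_dome and base below 0.05 N and linear speed of each of weight_dome, weight_flat below 0.03 m/s and contact force between weight_flat and tray between 0.5 and 2.3 N and angle between weight_flat_mid's own z axis and vertical below 0.1 rad and contact force between each of the arm, the fingers and weight_flat below 0.05 N) or (horizontal distance between weight_flat_mid and dowel_mid below 0.03 m and height (world z) of weight_flat_mid between 0.169 and 0.246 m and angle between weight_flat_mid's own z axis and vertical below 0.2 rad and contact force between the fingers and weight_flat above 1 N and contact force between weight_flat and dowel below 0.05 N and contact force between weight_flat and base below 0.05 N and linear speed of each of weight_flat, weight_dome below 0.03 m/s and contact force between weight_dome and tray between 0.5 and 2.3 N and angle between weight_dome_mid's own z axis and vertical below 0.1 rad and contact force between each of the arm, the fingers and weight_dome below 0.05 N))); the arm keeps its last pose, push and grip.
It fails at once if a bystander (glue bottle, drill, offcuts) is moved more than 3 cm (distance of any of glue, drill, offcuts from where it was at the start of the episode above 0.03 m).
It fails at once if a weight is tipped over (angle between any of weight_dome_mid, weight_flat_mid's own z axis and vertical above 0.8 rad).
It also fails if it takes over 72 s, if anything falls off the work surface, if the arm or the gripper's body presses on something with over 40 N, if the wrist force passes 120 N, or if a joint passes its speed limit or range.

### The arm

A 6-joint arm with a two-finger parallel gripper is mounted at the origin on the work surface. World frame = base frame: x ahead of the robot, y to its left, z up, the work surface at z = 0. Lengths are in m, angles in rad, forces in N, time in s.
With the tool pointing down it reaches from about 0.35 to 0.975 m from the base axis. Payload 7.1 kg.
Tool frame: the origin (TCP) lies midway between the tips of the shut fingers; the grasp point (between the pads) lies 19 mm behind it; z points along the fingers, y is the direction in which the jaws open and shut (so a half turn about z gives the same grasp; the last joint's range is limited). The gripper opens to 88 mm and grips with 3 to 60 N. Pads are 20 mm wide; open, the fingers measure 115 mm over their backs; the gripper's body (75 mm by 178 mm) begins 61 mm behind the grasp point.
Start: joints at [1.227, 0.423, 1.63, -0, 1.089, -0.019], TCP at [0.199, 0.592, 0.223] pointing down, gripper open.
Joint ranges: [-3, 3], [-0.9, 2.11], [0.09, 2.58], [-1.31, 4.45], [0.11, 2.69], [-2.54, 2.54]. Speed limits (rad/s): [2.39, 2.39, 3.01, 3.14, 3.14, 3.14].

### API

Orientations are given as a unit quaternion [w, x, y, z].
In Python, from plant import get_obs, snapshot, get_calibration, close_job, search_frame, masks_of, pinpoint gives the robot as it stands.
- The arm moves only by the tool arm_command, never from a script. Its argument "motion" is a list of rows, each a list of 2 entries, a list of its own where there are three numbers: the shift along the tool's x, y, z in m, then the turn, a rotation vector about the tool's x, y, z in degrees. In form: [[[tx, ty, tz], [rx, ry, rz]], ...]. A call has 1 to 12 rows; each row is the pose to reach, as a shift and turn from the pose commanded when the call began, along the tool's axes at that moment; what a row does not reach only later rows make up. A row lasts 1/8 s, in which the tool goes at most 62.5 mm and 10.7 degrees, less where a joint would pass 70% of its speed; a pose out of reach is approached as far as the arm can. A call with a gripper value outside its range is refused whole. "fingers" is the closure in counts, from 0 (fully open) to 255 (shut), set as the call begins (left out, the last holds). The fingers move at their own pace and stop on an object; "grip_force" is the grip in N (left out, the last holds). Time passes only in rows, so rows that repeat a pose let the fingers close. It gives the time, the measured TCP pose, the force and the opening at its end, in the units of the state.
- get_obs(): the state, without advancing time (a new reading comes with each control period).
- snapshot(name): name is "scene" or "top"; returns the picture (480x640x3 uint8, red, green, blue); there is no depth.
- get_calibration(name): a dict with "vfov" (degrees; the focal length in pixels is half the picture's height over the tangent of half this angle, whatever the lens; pixels are square), "cx", "cy" (the principal point, pixels), "camera_from_world" (4x4, takes a point from world to camera coordinates). Camera axes: x right, y up, looking along -z (the intrinsics and any distortion apply to the point x, -y, -z); pixel columns grow to the right and rows downward; lengths in m; the calibration is good to about 2 mm. A picture is of the moment at which its call begins. get_calibration takes no time and is no camera call.
- close_job(): hands the job in, once; it reports no verdict.
Trained networks look in the newest picture that a camera, given by its name, has taken for a name from the list of things; names that differ only in an ending like _2 or _b are one class to them, and where a whole thing is asked for, a point or a joint stands for the part that bears it (a point fixed in the world has none). Each returns a list of dicts, best first, with "score" (0 to 1); they miss things now and then, are a little off and sometimes report something else, mostly with a low value. They report only what shows in the picture. A call takes as long as a camera call. They do not tell look-alikes from the thing itself.
- search_frame(label, camera): "point" ([x, y, z] in m, in world coordinates, good to about 4 mm: the middle of the surface that is visible of it).
- masks_of(label, camera): "region" (480x640 bool, what is visible of it).
- pinpoint(label, camera): "point" ([x, y, z] in m, in world coordinates, good to about 4 mm: a listed point, or the origin of a listed thing).
The state is a dict: "clock": time; "joint_pos": joint angles; "joint_velocities": joint speeds; "joint_efforts": joint torques, N m; "eef_pos": TCP position; "tool_rot": TCP orientation; "force": force on the tool from outside, world axes, zero at the start; "wrist_torque": the same for the moment, N m; "opening": opening from 0.0 (shut) to 1.0 (fully open).
Only numpy, scipy, OpenCV 4.12 (cv2) and the standard library are available. Lean on these libraries where they do the work, as an engineer would, in place of code of your own. Each camera call takes 0.05 s, during which the arm holds its last target.

## Working session

There is one attempt and no reset: what is moved stays moved. The work goes in short steps, Python scripts to look and compute and a tool call to move; the robot and the scene stay as the last step left them, time stands still between calls to the robot, and variables do not carry over. Pictures are saved under pics/ and viewed, and the job is handed in when it is done.

Besides the shell and the picture viewer there is one more tool, called after ">>>" as name(argument=value, ...) on one line, values as JSON. arm_command: Moves the arm, as the interface text tells. Its arguments: {"type":"object","properties":{"motion":{"type":"array","items":{"type":"array"}},"fingers":{"type":"number"},"grip_force":{"type":"number"}},"required":["motion"]}

```bash
mkdir -p pics; ls; python3 - <<'E'
from plant import *
import cv2,numpy as np
o=get_obs()
for k,v in o.items(): print(k,np.round(v,4))
for n in ("scene","top"):
    im=snapshot(n); cv2.imwrite(f"pics/{n}0.png",im[:,:,::-1]); 
    c=get_calibration(n); print(n,c["vfov"],c["cx"],c["cy"],np.round(c["camera_from_world"],3).tolist(),[k for k in c])
for l in ["dowel_mid","rack","base_hole0","base","tray","weight_dome_mid","weight_flat_mid","glue","drill","offcuts"]:
  for n in ("scene","top"):
    print(l,n,[(np.round(d["point"],3).tolist(),round(d["score"],2)) for d in pinpoint(l,n)])
print(get_obs()["clock"])
E
```

```text
pics
clock 0.0
joint_pos [ 1.227   0.4238  1.6306 -0.      1.0886 -0.019 ]
joint_velocities [-0.0004 -0.0001 -0.0001 -0.0008 -0.0001 -0.0017]
joint_efforts [-2.00000e-04 -5.44623e+01 -2.73673e+01  6.44000e-02  2.26000e-02
 -1.00000e-04]
eef_pos [0.1993 0.5918 0.2219]
tool_rot [-1.000e-04  1.617e-01  9.868e-01 -7.000e-04]
force [ 0.6087  0.9822 -0.2819]
wrist_torque [-0.0418  0.0114  0.05  ]
opening 0.9992
scene 57.218347402563104 320.9768581577769 243.98106029819877 [[-0.835, 0.551, 0.004, 0.407], [-0.362, -0.555, 0.749, 0.189], [0.415, 0.624, 0.662, -1.098], [0.0, 0.0, 0.0, 1.0]] ['vfov', 'cx', 'cy', 'camera_from_world']
top 50.91750028206628 320.2653438685447 234.3867544620358 [[0.028, -0.999, -0.019, 0.057], [0.987, 0.024, 0.161, -0.57], [-0.161, -0.023, 0.987, -1.194], [0.0, 0.0, 0.0, 1.0]] ['vfov', 'cx', 'cy', 'camera_from_world']
dowel_mid scene [([0.559, 0.051, 0.08], 0.56)]
dowel_mid top []
rack scene [([0.557, 0.052, 0.0], 0.72)]
rack top [([0.554, 0.047, -0.002], 0.58)]
base_hole0 scene []
base_hole0 top [([0.512, 0.25, 0.036], 0.93)]
base scene [([0.512, 0.252, 0.004], 0.6
[... 161 characters left out ...]
 -0.326, 0.04], 0.71)]
weight_dome_mid top [([0.482, -0.323, 0.036], 0.73)]
weight_flat_mid scene [([0.62, -0.079, 0.033], 0.84), ([0.332, -0.15, 0.033], 0.73), ([0.487, -0.166, 0.036], 0.55)]
weight_flat_mid top [([0.619, -0.081, 0.03], 0.78), ([0.486, -0.169, 0.037], 0.74), ([0.334, -0.151, 0.03], 0.73)]
glue scene [([0.627, 0.409, -0.0], 0.94), ([0.487, -0.166, 0.036], 0.64), ([0.479, -0.246, 0.001], 0.38)]
glue top [([0.621, 0.404, -0.002], 0.8)]
drill scene [([0.753, -0.047, -0.003], 0.91)]
drill top [([0.752, -0.048, -0.006], 0.59)]
offcuts scene [([0.735, 0.196, -0.002], 0.65)]
offcuts top [([0.734, 0.194, 0.001], 0.85), ([0.558, 0.048, 0.0], 0.31), ([0.485, -0.167, 0.036], 0.23)]
1.1
```

View pics/scene0.png

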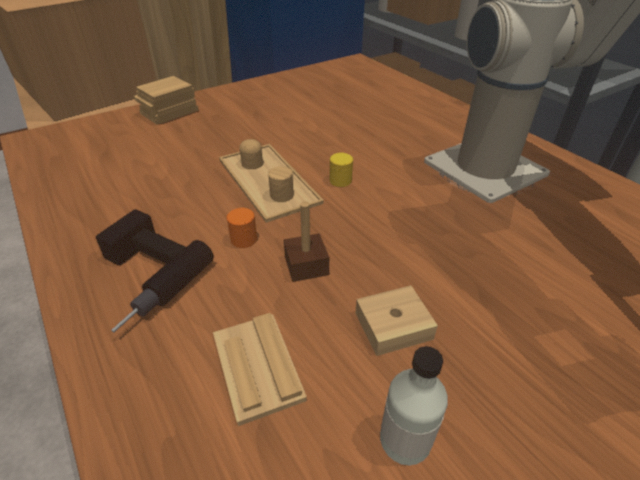

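View pics/top0.png

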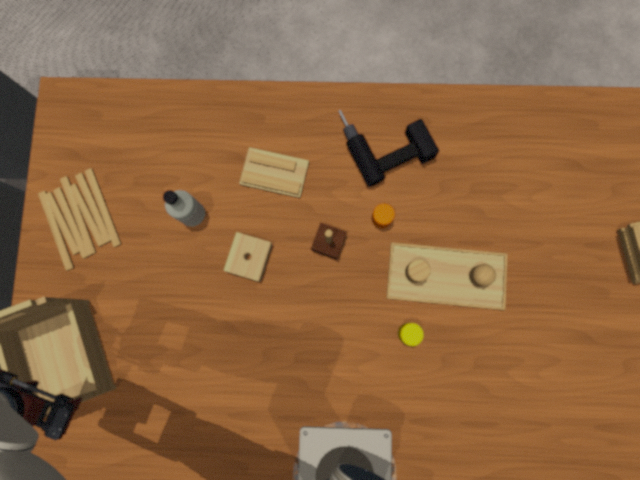

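The scene view shows the dowel at (305,225) in the dark rack (306,257), and the base hole at (396,312). There are three flat cylinders: natural wood on the tray (281,184), orange (242,228) and yellow (341,170). The wooden one on the tray fits the description, since the orange and yellow ones are excluded by colour. The dome weight is at (251,153). I'll refine these positions and confirm with a crop.

```bash
cat > h.py <<'E'
import numpy as np,cv2
from scipy.spatial.transform import Rotation as R
from plant import *
def cal(n):
    c=get_calibration(n); f=240/np.tan(np.radians(c["vfov"]/2)); return f,c["cx"],c["cy"],np.array(c["camera_from_world"])
def proj(p,n):
    f,cx,cy,T=cal(n); q=T[:3,:3]@np.array(p)+T[:3,3]; return np.array([cx+f*q[0]/-q[2],cy-f*q[1]/-q[2]])
def back(uv,z,n):
    f,cx,cy,T=cal(n); d=np.array([(uv[0]-cx)/f,-(uv[1]-cy)/f,-1]); d=T[:3,:3].T@d; o=-T[:3,:3].T@T[:3,3]; return o+d*(z-o[2])/d[2]
def toolshift(dw):  # world shift -> tool axes, current measured orientation
    q=get_obs()["tool_rot"]; return R.from_quat([q[1],q[2],q[3],q[0]]).inv().apply(dw)
E
python3 - <<'E'
from h import *
s=cv2.imread("pics/scene0.png");t=cv2.imread("pics/top0.png")
P={"hole":(.512,.25,.036),"dtop":(.557,.05,.145),"dome":(.481,-.325,.031+.006),"flat":(.486,-.168,.037),"flattop":(.486,-.168,.068)}
for k,p in P.items():
    a,b=proj(p,"scene"),proj(p,"top"); print(k,a.round(1),b.round(1))
    cv2.circle(s,tuple(int(v) for v in a),1,(0,0,255),-1);cv2.circle(t,tuple(int(v) for v in b),1,(0,0,255),-1)
A=cv2.resize(s[120:340,210:450],None,fx=3,fy=3)[:,:720]
cv2.imwrite("pics/s1.png",cv2.resize(s[130:340,220:440],None,fx=2.7,fy=2.7,interpolation=cv2.INTER_CUBIC))
cv2.imwrite("pics/t1.png",cv2.resize(t[210:320,220:520],None,fx=2.6,fy=2.6,interpolation=cv2.INTER_CUBIC))
E
```

```text
hole [394.  311.5] [247.7 255.6]
dtop [303.1 203.5] [329.  232.4]
dome [250. 153.] [482.4 274.2]
flat [279.8 183.7] [417.6 270.5]
flattop [279.  171.7] [419.8 269.3]
```

View pics/s1.png

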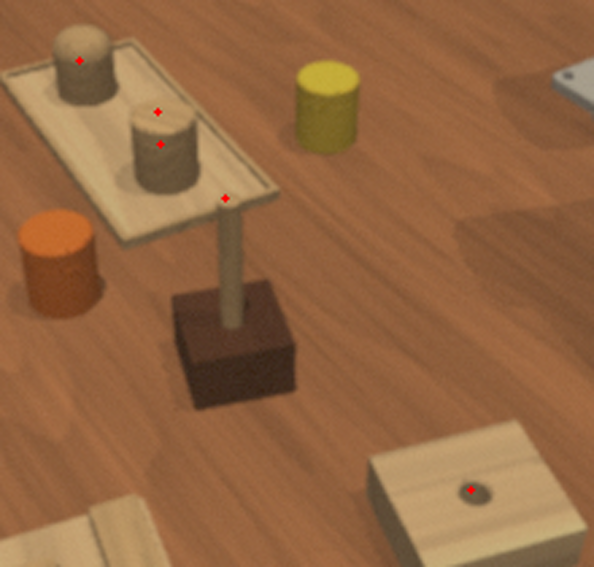

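View pics/t1.png

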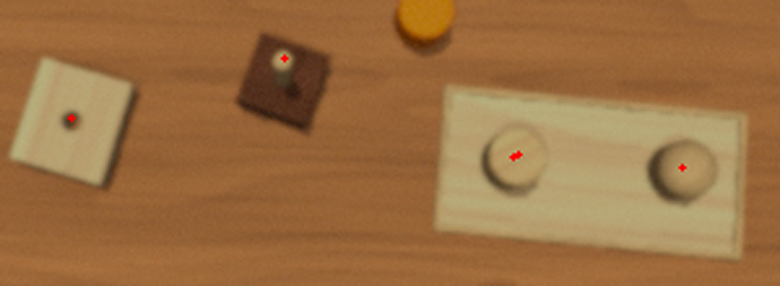

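The crop confirms the wooden flat weight on the tray (left end in top view) and the dome weight (right end). The orange and yellow ones are decoys standing off the tray. Next: the exact hole and dowel-top pixels.

```bash
python3 - <<'E'
from h import *
s=cv2.imread("pics/scene0.png");t=cv2.imread("pics/top0.png")
def cen(im,u,v,r,dark=True):
    g=cv2.cvtColor(im,cv2.COLOR_BGR2GRAY).astype(float)[v-r:v+r+1,u-r:u+r+1]
    w=np.clip(np.median(g)-12-g,0,None) if dark else np.clip(g-np.median(g)-25,0,None)
    y,x=np.mgrid[v-r:v+r+1,u-r:u+r+1]; return (w*x).sum()/w.sum(),(w*y).sum()/w.sum()
a=cen(s,396,312,9);b=cen(t,247,256,7)
print(a,b,back(a,.036,"scene"),back(b,.036,"top"))
d=cen(t,329,233,6,False); print(d,back(d,.145,"top"),back((304.8,205.6),.145,"scene"))
g=back((280.7,172.6),.068,"scene"); print("flat",g,back((418.3,269.4),.068,"top"))
# rack and base yaw
for n,im,l in (("top",t,"rack"),("top",t,"base"),("scene",s,"tray"),("top",t,"tray")):
    m=masks_of(l,n)[0]["region"].astype(np.uint8); c=cv2.findContours(m,0,1)[0]; c=max(c,key=cv2.contourArea)
    r=cv2.minAreaRect(c); bx=cv2.boxPoints(r); z={"rack":.045,"base":.036,"tray":.01}[l]
    w=np.array([back(p,z,n)[:2] for p in bx]); e=w[1]-w[0]; print(l,n,w.mean(0).round(4),np.degrees(np.arctan2(e[1],e[0])).round(1),np.linalg.norm(e).round(3),np.linalg.norm(w[2]-w[1]).round(3))
q=get_obs()["tool_rot"];print(R.from_quat([q[1],q[2],q[3],q[0]]).as_matrix().round(3))
E
```

```text
(np.float64(395.59920239282155), np.float64(312.4528913260219)) (np.float64(246.7954369682908), np.float64(255.96867749419954)) [0.5112391  0.25296384 0.036     ] [0.51110325 0.25231209 0.036     ]
(np.float64(328.1237545883587), np.float64(232.75196643943366)) [0.55606559 0.05198303 0.145     ] [0.55767655 0.05656239 0.145     ]
flat [ 0.48455005 -0.16294892  0.068     ] [ 0.48569566 -0.16436645  0.068     ]
rack top [0.5534 0.051 ] -18.1 0.076 0.072
base top [0.5095 0.2484] -14.6 0.101 0.098
tray scene [ 0.4721 -0.2542] -149.2 0.221 0.412
tray top [0.5703 0.0519] 1.5 0.031 0.013
[[-0.948  0.319  0.   ]
 [ 0.319  0.948  0.   ]
 [-0.     0.    -1.   ]]
```

Hole ≈ (0.511, 0.2526), dowel ≈ (0.5565, 0.053). I'll move above the dowel with the current orientation.

>>> arm_command(motion=[[[-0.04,-0.031,0],[0,0,0]],[[-0.085,-0.066,0],[0,0,0]],[[-0.13,-0.101,0],[0,0,0]],[[-0.18,-0.14,0],[0,0,0]],[[-0.23,-0.179,0],[0,0,0]],[[-0.28,-0.218,0],[0,0,0]],[[-0.33,-0.257,0],[0,0,0]],[[-0.38,-0.296,0],[0,0,0]],[[-0.43,-0.335,0],[0,0,0]],[[-0.475,-0.37,0],[0,0,0]],[[-0.511,-0.397,0],[0,0,0]],[[-0.511,-0.397,0],[0,0,0]]], fingers=0, grip_force=20)

```text
clock: 2.8
eef_pos: [0.5585, 0.0506, 0.2227]
tool_rot: [0.0, 0.164, 0.987, -0.0]
force: [-0.2, -0.4, -0.6]
opening: 0.997
```

```bash
python3 - <<'E'
from h import *
o=get_obs();print(o["clock"],np.round(o["eef_pos"],4),np.round(o["tool_rot"],4),np.round(o["joint_pos"],2))
im=snapshot("scene");cv2.imwrite("pics/s2.png",im[:,:,::-1])
print(toolshift(np.array([.5565,.053,.101])-o["eef_pos"]).round(4))
E
```

```text
2.8 [0.5585 0.0506 0.2227] [ 5.000e-04  1.636e-01  9.865e-01 -0.000e+00] [ 0.07  0.33  1.77 -0.    1.04 -1.17]
[0.0026 0.0016 0.1217]
```

View pics/s2.png

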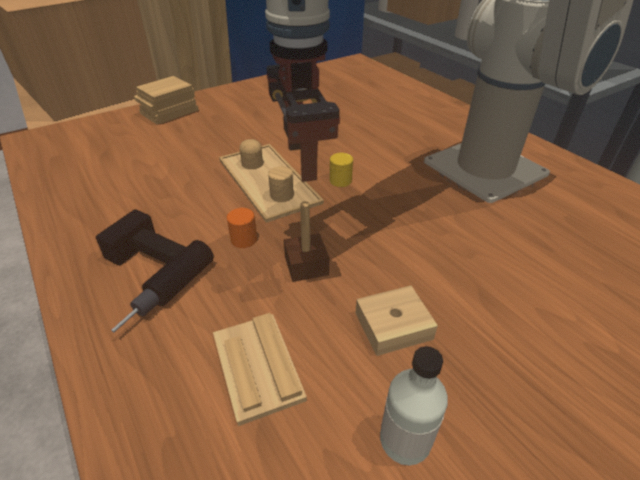

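The open fingers (around (310,160)) straddle the dowel top (305,205). Now descend and close.

>>> arm_command(motion=[[[0.003,0.002,0.04],[0,0,0]],[[0.003,0.002,0.08],[0,0,0]],[[0.003,0.002,0.11],[0,0,0]],[[0.003,0.002,0.122],[0,0,0]],[[0.003,0.002,0.122],[0,0,0]]])

```text
clock: 3.48
eef_pos: [0.5542, 0.0566, 0.1005]
tool_rot: [-0.001, 0.161, 0.987, -0.0]
force: [0.2, -0.4, 0.2]
opening: 1.0
```

>>> arm_command(motion=[[[0,0,0],[0,0,0]],[[0,0,0],[0,0,0]],[[0,0,0],[0,0,0]],[[0,0,0],[0,0,0]],[[0,0,0],[0,0,0]],[[0,0,0],[0,0,0]],[[0,0,0],[0,0,0]],[[0,0,0],[0,0,0]]], fingers=255, grip_force=20)

```text
clock: 4.47
eef_pos: [0.5543, 0.0551, 0.1005]
tool_rot: [-0.001, 0.161, 0.987, -0.001]
force: [-1.2, -5.1, 1.3]
opening: 0.18
```

```bash
python3 - <<'E'
from h import *
o=get_obs();print(o["clock"],np.round(o["eef_pos"],4),np.round(o["tool_rot"],4),o["force"],o["opening"])
for n in ("scene","top"):
    im=snapshot(n);cv2.imwrite(f"pics/{n}3.png",im[:,:,::-1])
s=cv2.imread("pics/scene3.png");cv2.imwrite("pics/s3.png",cv2.resize(s[130:330,220:420],None,fx=3,fy=3,interpolation=cv2.INTER_CUBIC))
E
```

```text
4.475 [0.5543 0.0551 0.1005] [-6.000e-04  1.613e-01  9.869e-01 -8.000e-04] [-1.2363719  -5.12378382  1.26075059] 0.1803063241023472
```

View pics/s3.png

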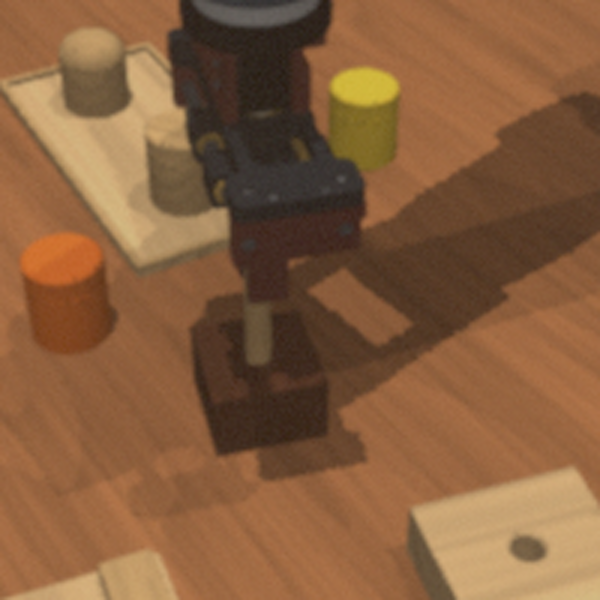

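Gripped (opening 0.18 ≈ 16 mm). Lift straight out, then carry it toward the hole.

>>> arm_command(motion=[[[0,0,-0.02],[0,0,0]],[[0,0,-0.045],[0,0,0]],[[0,0,-0.065],[0,0,0]],[[0,0,-0.065],[0,0,0]],[[0.02,0.033,-0.065],[0,0,0]],[[0.045,0.075,-0.065],[0,0,0]],[[0.07,0.116,-0.065],[0,0,0]],[[0.09,0.15,-0.065],[0,0,0]],[[0.105,0.174,-0.065],[0,0,0]],[[0.105,0.174,-0.065],[0,0,0]],[[0.105,0.174,-0.065],[0,0,0]],[[0.105,0.174,-0.065],[0,0,0]]])

```text
clock: 6.08
eef_pos: [0.5109, 0.2532, 0.1653]
tool_rot: [-0.0, 0.162, 0.987, -0.0]
force: [0.1, 0.1, -0.2]
opening: 0.179
```

```bash
python3 - <<'E'
from h import *
o=get_obs();print(o["clock"],np.round(o["eef_pos"],4),np.round(o["tool_rot"],4),o["force"],o["opening"])
for n in ("scene","top"):
    im=snapshot(n);cv2.imwrite(f"pics/{n}4.png",im[:,:,::-1])
    for l in ("dowel_mid","base_hole0"): print(n,l,[(np.round(d["point"],4),d["score"]) for d in pinpoint(l,n)])
print(proj([.5112,.2526,.036],"scene"))
s=cv2.imread("pics/scene4.png");cv2.imwrite("pics/s4.png",cv2.resize(s[200:350,320:470],None,fx=4,fy=4,interpolation=cv2.INTER_CUBIC))
s=cv2.imread("pics/top4.png");cv2.imwrite("pics/t4.png",cv2.resize(s[180:330,170:320],None,fx=4,fy=4,interpolation=cv2.INTER_CUBIC))
E
```

```text
6.075 [0.5109 0.2532 0.1653] [-2.000e-04  1.623e-01  9.867e-01 -3.000e-04] [ 0.07124989  0.09436135 -0.21669027] 0.17913257833373702
scene dowel_mid [(array([0.5152, 0.2524, 0.1484]), 0.91)]
scene base_hole0 [(array([0.5125, 0.2505, 0.0356]), 0.87)]
top dowel_mid []
top base_hole0 [(array([0.5142, 0.2503, 0.0345]), 0.4)]
[395.46864935 312.29441227]
```

View pics/s4.png

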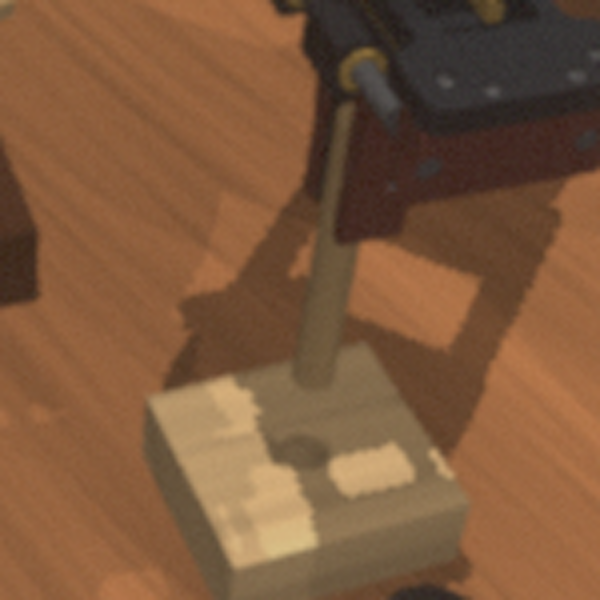

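View pics/t4.png

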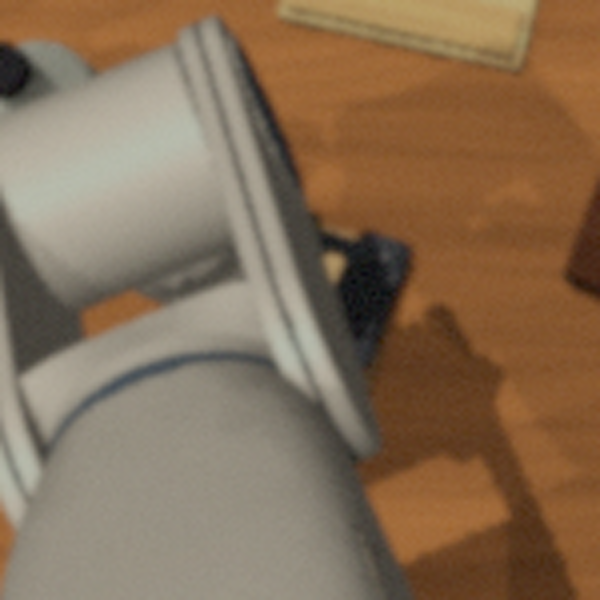

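```bash
python3 - <<'E'
from h import *
for z in (.08,.145,.21): print(z,proj([.513,.2526,z],"scene"), (proj([.513,.2526,z],"scene")-[320,200])*4)
im=cv2.imread("pics/scene4.png")
m=masks_of("dowel_mid","scene"); m=m[0]["region"]
ys=np.where(m.any(1))[0]
for y in ys[::3]:
    x=np.where(m[y])[0]; print(y,x.min(),x.max(),(x.min()+x.max())/2)
print(back((399.0,295.3),.08,"scene"))
E
```

```text
0.08 [397.91371107 294.25167608] [311.65484427 377.00670432]
0.145 [403.35417877 263.76049017] [333.41671506 255.04196069]
0.21 [409.59058975 228.80842775] [358.36235899 115.23371099]
226 405 406 405.5
229 403 406 404.5
232 403 406 404.5
235 402 405 403.5
238 402 405 403.5
241 401 404 402.5
244 401 404 402.5
247 400 403 401.5
250 400 403 401.5
253 399 402 400.5
256 399 402 400.5
259 398 403 400.5
262 398 408 403.0
265 397 408 402.5
268 397 407 402.0
271 396 406 401.0
274 396 405 400.5
277 396 404 400.0
280 396 404 400.0
283 395 403 399.0
286 395 403 399.0
289 394 402 398.0
292 394 402 398.0
295 395 400 397.5
[0.51302465 0.25514634 0.08      ]
```

The dowel hangs vertical, and its foot is within about 2 mm of the hole axis. I'll lower it to just above the mouth and look again.

>>> arm_command(motion=[[[0.001,0,0.015],[0,0,0]],[[0.001,0,0.03],[0,0,0]],[[0.001,0,0.037],[0,0,0]],[[0.001,0,0.037],[0,0,0]]])

```text
clock: 6.92
eef_pos: [0.5093, 0.2544, 0.1276]
tool_rot: [-0.001, 0.162, 0.987, -0.001]
force: [0.3, -0.7, -0.7]
opening: 0.18
```

```bash
python3 - <<'E'
from h import *
o=get_obs();print(o["clock"],np.round(o["eef_pos"],4),np.round(o["tool_rot"],4),o["force"],o["opening"])
im=snapshot("scene");cv2.imwrite("pics/s5f.png",im[:,:,::-1])
s=cv2.imread("pics/s5f.png")
for dz in (.043,.036): print(((proj([.5112,.2526,dz],"scene"))-[360,260])*8)
cv2.imwrite("pics/s5.png",cv2.resize(s[260:335,360:435],None,fx=8,fy=8,interpolation=cv2.INTER_CUBIC))
E
```

```text
6.925 [0.5093 0.2544 0.1276] [-8.000e-04  1.616e-01  9.868e-01 -5.000e-04] [ 0.26256667 -0.65592656 -0.65500112] 0.18041730180323814
[287.84935417 395.60585374]
[283.74919483 418.35529817]
```

View pics/s5.png

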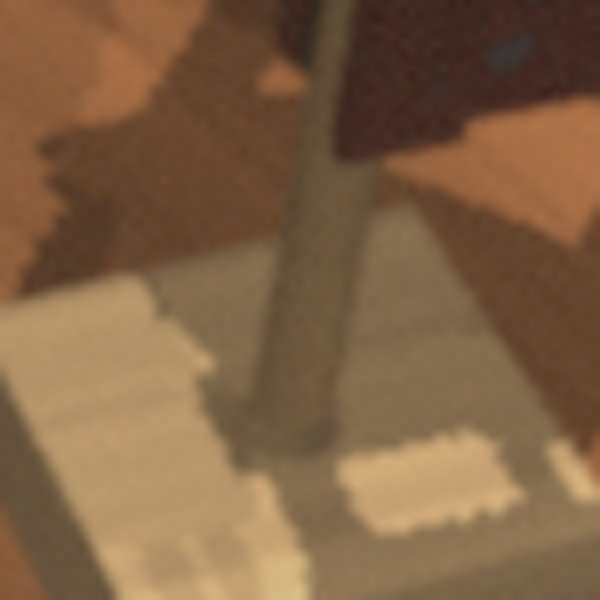

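```bash
python3 - <<'E'
from h import *
s=cv2.imread("pics/s5f.png")[295:325,380:415]
b=cv2.resize(s,None,fx=18,fy=18,interpolation=cv2.INTER_CUBIC).astype(float)
b=np.clip((b-40)*2.0,0,255).astype(np.uint8); cv2.imwrite("pics/s5b.png",b)
g=cv2.cvtColor(s,cv2.COLOR_BGR2GRAY)
print(g[5:25,5:30])
def ring(c,r,z): 
    return np.array([proj([c[0]+r*np.cos(a),c[1]+r*np.sin(a),z],"scene") for a in np.linspace(0,6.28,60)])
for n,c,r,z in (("rim",(.5112,.2526),.01125,.036),("foot",(.5112,.2526),.008,.042)):
    q=ring(c,r,z); print(n,q.min(0),q.max(0))
E
```

```text
[[108 109 108 110 109 108 108 101  87  80  85  88  88  93  93  92  92  88
   97 105 108 110 110 108 110]
 [108 111 108 111 110 109 108  99  86  82  86  91  90  90  95  95  90  89
   96 106 109 110 106 107 104]
 [112 111 110 108 112 111 108  98  85  84  87  89  92  90  95  95  90  88
   99 104 103 105 107 107 109]
 [126 113 109 108 107 111 109  96  84  86  89  89  91  91  91  95  92  87
  100 108 107 109 109 108 110]
 [153 131 115 112 112 109 106  93  83  86  87  89  92  91  92  92  93  93
  102 109 111 110 113 111 110]
 [162 143 117 111 109 109 101  89  83  86  88  88  90  89  92  93  92  97
  106 110 113 113 114 114 113]
 [139 128 110 109 106 105  98  87  83  88  90  86  90  93  95  94  88  98
  110 114 113 116 116 113 115]
 [112 111 106 106 107 106  96  85  85  87  90  89  92  97  93  89  90 104
  112 115 114 114 113 112 115]
 [108 103 102 102 105 105  93  84  84  87  91  91  92  95  95  92  91 106
  111 113 110 114 111 110 111]
 [115  98  98  97  99  99  90  84  84  87  89  92  89  93  92  91  94 105
  111 113 112 110 110 114 112]
 [114  97  93  94  93  89  84  85  84  89  88  89 
[... 421 characters left out ...]
88  85  86  83  88 101
  109 115 110 110 109 111 112]
 [155 151 139 112  95  92  93  92  94  92  92  91  90  87  83  85  94 106
  113 113 113 113 113 115 117]
 [156 155 146 122  96  94  98 101  96  94  93  92  89  88  91  96 104 111
  118 132 133 135 145 149 150]
 [156 156 151 126  98  94 102 108 105 102 103 102 100 101 102 108 113 132
  149 160 160 162 172 175 174]
 [158 157 154 142 116 105 110 115 114 108 113 110 108 111 109 111 116 147
  168 173 176 175 176 175 176]
 [156 157 155 152 139 133 141 147 132 112 112 110 112 111 112 112 116 149
  170 176 176 176 175 175 174]]
rim [388.40939359 306.88912058] [402.55471965 317.82849802]
foot [390.85579316 306.0013001 ] [400.97367247 313.78235373]
```

View pics/s5b.png

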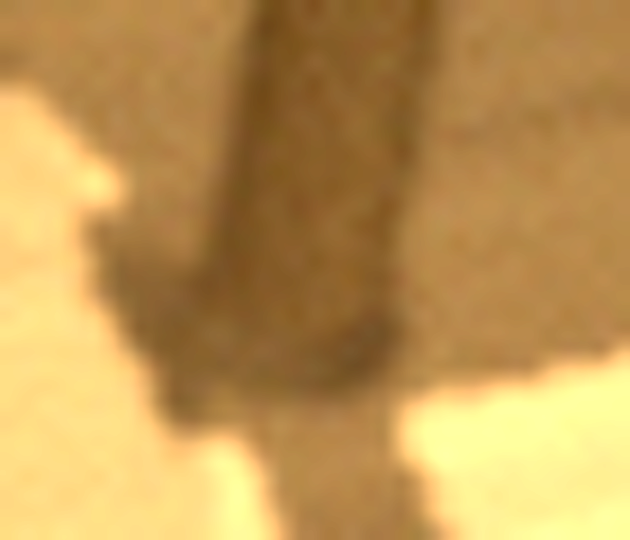

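The foot is over the mouth, about 1 mm too far along +tool y. Correct that and enter slowly.

>>> arm_command(motion=[[[-0.0005,-0.001,0.002],[0,0,0]],[[-0.0005,-0.001,0.006],[0,0,0]],[[-0.0005,-0.001,0.01],[0,0,0]],[[-0.0005,-0.001,0.014],[0,0,0]],[[-0.0005,-0.001,0.018],[0,0,0]],[[-0.0005,-0.001,0.018],[0,0,0]]])

```text
clock: 7.72
eef_pos: [0.5097, 0.2533, 0.1102]
tool_rot: [-0.0, 0.162, 0.987, -0.0]
force: [-0.6, -1.6, -0.3]
opening: 0.181
```

```bash
python3 - <<'E'
from h import *
o=get_obs();print(o["clock"],np.round(o["eef_pos"],4),np.round(o["tool_rot"],4),o["force"],o["wrist_torque"],o["opening"])
im=snapshot("scene");cv2.imwrite("pics/s6f.png",im[:,:,::-1])
s=cv2.imread("pics/s6f.png")
cv2.imwrite("pics/s6.png",cv2.resize(s[250:335,360:445],None,fx=7,fy=7,interpolation=cv2.INTER_CUBIC))
E
```

```text
7.725 [0.5097 0.2533 0.1102] [-4.000e-04  1.617e-01  9.868e-01 -3.000e-04] [-0.63797288 -1.58284567 -0.32605618] [-0.08567969  0.287463    0.02179212] 0.1808240048954019
```

View pics/s6.png

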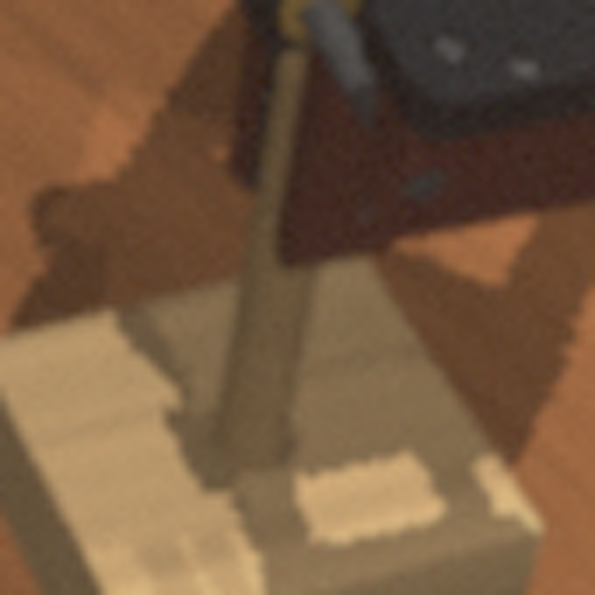

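It's entering with low side force. Continue down to home.

>>> arm_command(motion=[[[0,-0.0005,0.006],[0,0,0]],[[0,-0.0005,0.012],[0,0,0]],[[0,-0.0005,0.018],[0,0,0]],[[0,-0.0005,0.022],[0,0,0]],[[0,-0.0005,0.026],[0,0,0]],[[0,-0.0005,0.026],[0,0,0]]])

```text
clock: 8.52
eef_pos: [0.5102, 0.2529, 0.0851]
tool_rot: [0.0, 0.162, 0.987, -0.0]
force: [-2.4, -1.9, 5.5]
opening: 0.178
```

```bash
python3 - <<'E'
from h import *
o=get_obs();print(o["clock"],np.round(o["eef_pos"],4),np.round(o["tool_rot"],4),o["force"],o["wrist_torque"],o["opening"])
im=snapshot("scene");cv2.imwrite("pics/s7f.png",im[:,:,::-1])
print([ (np.round(d["point"],4),d["score"]) for d in pinpoint("dowel_mid","scene")])
s=cv2.imread("pics/s7f.png")
cv2.imwrite("pics/s7.png",cv2.resize(s[220:340,340:460],None,fx=5,fy=5,interpolation=cv2.INTER_CUBIC))
E
```

```text
8.525 [0.5102 0.2529 0.0851] [ 2.000e-04  1.615e-01  9.869e-01 -1.000e-04] [-2.38770568 -1.91469243  5.52358425] [-0.49703233  0.46608801 -0.00787946] 0.17787613564072496
[(array([ 0.7535, -0.0465, -0.0063]), 0.62), (array([0.5103, 0.2523, 0.0661]), 0.59)]
```

View pics/s7.png

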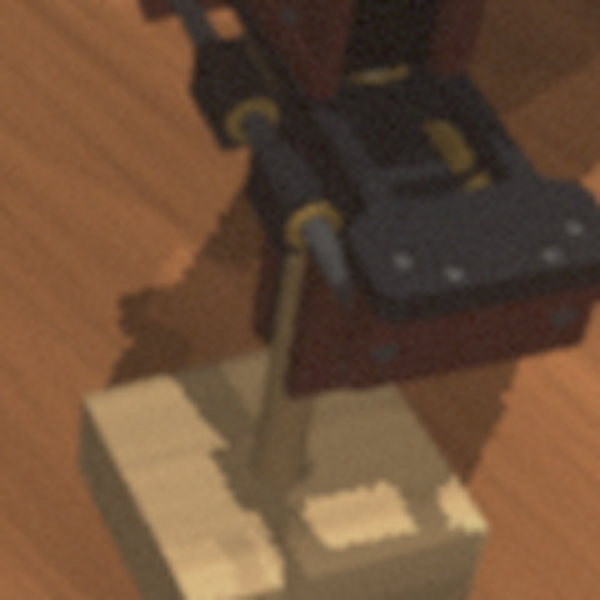

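The 5.5 N upward force appears right at the expected bottom height. One more small push to confirm it's seated, then release.

>>> arm_command(motion=[[[0,0,0.002],[0,0,0]],[[0,0,0.003],[0,0,0]],[[0,0,0.003],[0,0,0]]])

```text
clock: 9.0
eef_pos: [0.5111, 0.253, 0.0843]
tool_rot: [0.001, 0.161, 0.987, 0.0]
force: [-5.5, -4.7, 23.9]
opening: 0.178
```

>>> arm_command(motion=[[[0,0,-0.002],[0,0,0]],[[0,0,-0.002],[0,0,0]],[[0,0,-0.002],[0,0,0]],[[0,0,-0.002],[0,0,0]],[[0,0,-0.002],[0,0,0]],[[0,0,-0.002],[0,0,0]],[[0,0,-0.002],[0,0,0]]], fingers=0)

```text
clock: 9.88
eef_pos: [0.5099, 0.253, 0.0837]
tool_rot: [0.0, 0.162, 0.987, -0.0]
force: [0.2, 0.3, -0.9]
opening: 0.937
```

```bash
python3 - <<'E'
from h import *
o=get_obs();print(o["clock"],np.round(o["eef_pos"],4),np.round(o["tool_rot"],4),o["force"],o["opening"],o["joint_pos"].round(2) if hasattr(o["joint_pos"],"round") else o["joint_pos"])
print(toolshift(np.array([.483,-.324,.2])-o["eef_pos"]).round(4))
im=snapshot("scene");cv2.imwrite("pics/s8f.png",im[:,:,::-1])
print([ (np.round(d["point"],4),d["score"]) for d in pinpoint("dowel_mid","scene")])
s=cv2.imread("pics/s8f.png")
cv2.imwrite("pics/s8.png",cv2.resize(s[220:340,340:460],None,fx=5,fy=5,interpolation=cv2.INTER_CUBIC))
E
```

```text
9.875 [0.5099 0.253  0.0837] [ 0.      0.1617  0.9868 -0.    ] [ 0.16293361  0.25899062 -0.92713255] 0.9367494561850814 [ 0.44  0.54  1.84 -0.    0.77 -0.81]
[-0.1587 -0.5554 -0.1163]
[(array([0.5099, 0.2532, 0.0663]), 0.95)]
```

View pics/s8.png

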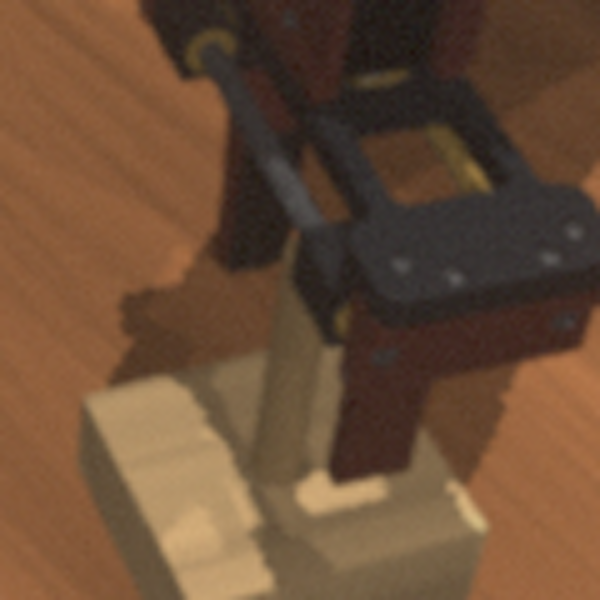

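The dowel is home and released: it stopped hard at 24 N with TCP 0.084, and the estimated mid z is 0.066. Rise and travel to above the dome weight.

>>> arm_command(motion=[[[0,0,-0.03],[0,0,0]],[[0,0,-0.075],[0,0,0]],[[0,0,-0.115],[0,0,0]],[[-0.008,-0.028,-0.13],[0,0,0]],[[-0.021,-0.075,-0.13],[0,0,0]],[[-0.036,-0.125,-0.13],[0,0,0]],[[-0.051,-0.177,-0.13],[0,0,0]],[[-0.066,-0.23,-0.13],[0,0,0]],[[-0.081,-0.283,-0.13],[0,0,0]],[[-0.096,-0.336,-0.13],[0,0,0]],[[-0.111,-0.388,-0.13],[0,0,0]],[[-0.124,-0.435,-0.13],[0,0,0]]])

```text
clock: 11.48
eef_pos: [0.4883, -0.2008, 0.2139]
tool_rot: [0.0, 0.162, 0.987, -0.0]
force: [0.1, 0.4, 0.9]
opening: 0.997
```

>>> arm_command(motion=[[[-0.013,-0.045,0],[0,0,0]],[[-0.024,-0.085,0],[0,0,0]],[[-0.033,-0.11,0],[0,0,0]],[[-0.035,-0.12,0],[0,0,0]],[[-0.035,-0.12,0],[0,0,0]]])

```text
clock: 12.1
eef_pos: [0.4832, -0.3236, 0.2135]
tool_rot: [-0.0, 0.162, 0.987, 0.0]
force: [0.2, 0.5, 0.4]
opening: 0.998
```

```bash
python3 - <<'E'
from h import *
o=get_obs();print(o["clock"],np.round(o["eef_pos"],4),np.round(o["tool_rot"],4),o["force"],np.round(o["joint_pos"],2))
im=snapshot("scene");cv2.imwrite("pics/s9.png",im[:,:,::-1])
for l in ("weight_dome_mid","weight_flat_mid","dowel_mid"): print(l,[(np.round(d["point"],4),d["score"]) for d in pinpoint(l,"scene")])
t=snapshot("top")
for l in ("weight_dome_mid","dowel_mid"): print(l,[(np.round(d["point"],4),d["score"]) for d in pinpoint(l,"top")])
E
```

```text
12.1 [ 0.4832 -0.3236  0.2135] [-2.000e-04  1.620e-01  9.868e-01  2.000e-04] [0.22054885 0.46497291 0.36302404] [-0.61  0.37  1.74  0.    1.04 -1.86]
weight_dome_mid [(array([ 0.4805, -0.3257,  0.0387]), 0.88)]
weight_flat_mid [(array([ 0.485 , -0.1664,  0.0379]), 0.94), (array([ 0.6216, -0.0788,  0.0365]), 0.87), (array([0.5127, 0.2518, 0.0645]), 0.73), (array([ 0.334 , -0.1497,  0.0344]), 0.6), (array([ 0.4799, -0.3274,  0.0405]), 0.22)]
dowel_mid [(array([0.5113, 0.2499, 0.0681]), 0.82)]
weight_dome_mid []
dowel_mid [(array([0.5103, 0.2546, 0.0655]), 0.48)]
```

View pics/s9.png

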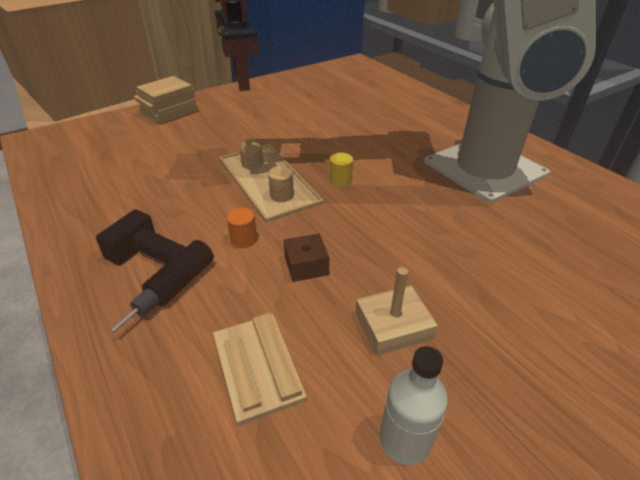

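The dowel stands in the base at (398,293) and the rack is empty. The dome weight is at (251,155), below the gripper. Descend and grip at mid-height.

>>> arm_command(motion=[[[0,0,0.04],[0,0,0]],[[0.001,0,0.09],[0,0,0]],[[0.001,0,0.135],[0,0,0]],[[0.001,0,0.165],[0,0,0]],[[0.001,0,0.185],[0,0,0]],[[0.001,0,0.195],[0,0,0]],[[0.001,0,0.195],[0,0,0]]])

```text
clock: 13.32
eef_pos: [0.4826, -0.3234, 0.0187]
tool_rot: [-0.0, 0.162, 0.987, 0.0]
force: [-0.7, -0.0, 0.9]
opening: 1.002
```

>>> arm_command(motion=[[[0,0,0],[0,0,0]],[[0,0,0],[0,0,0]],[[0,0,0],[0,0,0]],[[0,0,0],[0,0,0]],[[0,0,0],[0,0,0]],[[0,0,0],[0,0,0]]], fingers=255, grip_force=25)

```text
clock: 14.08
eef_pos: [0.4828, -0.3239, 0.0192]
tool_rot: [0.0, 0.162, 0.987, -0.0]
force: [-1.9, -3.4, 6.4]
opening: 0.597
```

>>> arm_command(motion=[[[0,0,-0.01],[0,0,0]],[[0,0,-0.025],[0,0,0]],[[0,0,-0.04],[0,0,0]],[[0,0,-0.045],[0,0,0]],[[0,0,-0.045],[0,0,0]],[[0,0,-0.045],[0,0,0]],[[0,0,-0.045],[0,0,0]],[[0,0,-0.045],[0,0,0]]])

```text
clock: 15.08
eef_pos: [0.4823, -0.3233, 0.0633]
tool_rot: [-0.0, 0.162, 0.987, 0.0]
force: [0.3, -0.7, -3.4]
opening: 0.597
```

```bash
python3 - <<'E'
from h import *
im=snapshot("scene");cv2.imwrite("pics/s10f.png",im[:,:,::-1])
for i in range(6):
    o=get_obs();print(o["clock"],np.round(o["eef_pos"],4),np.round(o["force"],2),np.round(o["wrist_torque"],2),o["opening"],np.round(o["joint_efforts"],2)); snapshot("scene")
s=cv2.imread("pics/s10f.png")
cv2.imwrite("pics/s10.png",cv2.resize(s[80:240,190:350],None,fx=3.5,fy=3.5,interpolation=cv2.INTER_CUBIC))
E
```

```text
15.125 [ 0.4823 -0.3233  0.0634] [-0.46 -0.13 -3.9 ] [-0.06 -0.01 -0.01] 0.5963924731967019 [ 0.000e+00 -5.737e+01 -1.985e+01 -3.000e-02  8.000e-02  0.000e+00]
15.175 [ 0.4824 -0.3233  0.0634] [-0.99  0.13 -3.53] [0.01 0.03 0.02] 0.5960561017872885 [ 0.000e+00 -5.734e+01 -1.986e+01 -3.000e-02  8.000e-02  0.000e+00]
15.225 [ 0.4824 -0.3234  0.0635] [ 0.22 -0.16 -4.56] [-0.05  0.   -0.03] 0.601183072259689 [ 0.000e+00 -5.733e+01 -1.986e+01 -3.000e-02  8.000e-02  0.000e+00]
15.275 [ 0.4825 -0.3234  0.0635] [-0.16  0.02 -4.99] [ 0.01 -0.07 -0.01] 0.5997617846158296 [ 0.000e+00 -5.732e+01 -1.987e+01 -3.000e-02  8.000e-02  0.000e+00]
15.325 [ 0.4825 -0.3234  0.0636] [ 1.13  0.03 -3.85] [ 0.02  0.01 -0.  ] 0.595392311522606 [ 0.000e+00 -5.732e+01 -1.987e+01 -3.000e-02  8.000e-02  0.000e+00]
15.375 [ 0.4825 -0.3234  0.0636] [ 0.91 -0.75 -4.75] [ 0.02 -0.05 -0.06] 0.5958576784374472 [-0.000e+00 -5.732e+01 -1.988e+01 -3.000e-02  8.000e-02  0.000e+00]
```

View pics/s10.png

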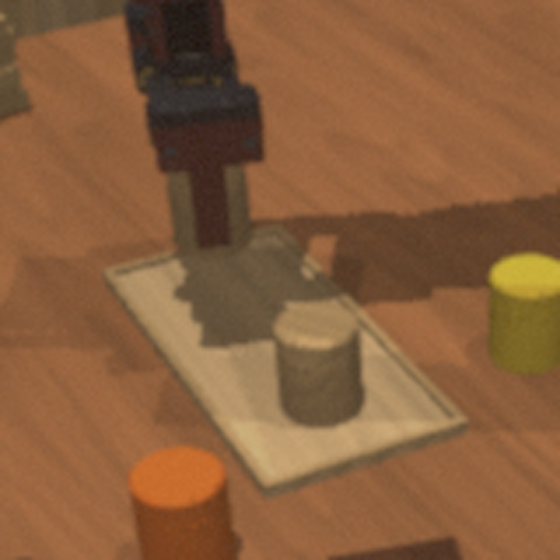

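Mean load is about 4.2 N, which suggests the steel core (expected 3.7 N, against 1.5 N for wood). Set it back and check the flat one for comparison.

>>> arm_command(motion=[[[0,0,0.015],[0,0,0]],[[0,0,0.03],[0,0,0]],[[0,0,0.038],[0,0,0]],[[0,0,0.042],[0,0,0]],[[0,0,0.0445],[0,0,0]],[[0,0,0.0445],[0,0,0]],[[0,0,0.0445],[0,0,0]]])

```text
clock: 16.3
eef_pos: [0.4827, -0.3236, 0.0194]
tool_rot: [0.0, 0.162, 0.987, -0.0]
force: [-0.3, -0.7, -3.9]
opening: 0.602
```

>>> arm_command(motion=[[[0,0,0],[0,0,0]],[[0,0,0],[0,0,0]],[[0,0,0],[0,0,0]],[[0,0,0],[0,0,0]],[[0,0,0],[0,0,0]],[[0,0,-0.02],[0,0,0]],[[0,0,-0.06],[0,0,0]],[[0,0,-0.1],[0,0,0]],[[0,0,-0.12],[0,0,0]],[[0,0,-0.12],[0,0,0]]], fingers=0)

```text
clock: 17.55
eef_pos: [0.4837, -0.3242, 0.142]
tool_rot: [0.002, 0.162, 0.987, -0.001]
force: [0.5, -0.2, -1.2]
opening: 1.002
```

```bash
python3 - <<'E'
from h import *
o=get_obs();print(o["clock"],np.round(o["eef_pos"],4),np.round(o["force"],2))
im=snapshot("scene");cv2.imwrite("pics/s11f.png",im[:,:,::-1])
for l in ("weight_dome_mid","weight_flat_mid"): print(l,[(np.round(d["point"],4),d["score"]) for d in pinpoint(l,"scene")])
t=snapshot("top");
for l in ("weight_dome_mid","weight_flat_mid"): print(l,[(np.round(d["point"],4),d["score"]) for d in pinpoint(l,"top")])
print(toolshift(np.array([.486,-.1655,.14])-o["eef_pos"]).round(4))
s=cv2.imread("pics/s11f.png")
cv2.imwrite("pics/s11.png",cv2.resize(s[80:240,190:350],None,fx=3.5,fy=3.5,interpolation=cv2.INTER_CUBIC))
E
```

```text
17.55 [ 0.4837 -0.3242  0.142 ] [ 0.52 -0.24 -1.19]
weight_dome_mid [(array([ 0.4822, -0.3209,  0.0425]), 0.91)]
weight_flat_mid [(array([ 0.3343, -0.1466,  0.0353]), 0.94), (array([ 0.4873, -0.1644,  0.0384]), 0.82), (array([ 0.6196, -0.0778,  0.0366]), 0.55)]
weight_dome_mid [(array([ 0.4805, -0.3241,  0.0378]), 0.53)]
weight_flat_mid [(array([ 0.4839, -0.1709,  0.0352]), 0.89), (array([ 0.6213, -0.0825,  0.029 ]), 0.65), (array([0.5128, 0.2544, 0.0014]), 0.65), (array([ 0.3348, -0.1522,  0.0284]), 0.63)]
[0.0485 0.1512 0.0022]
```

View pics/s11.png

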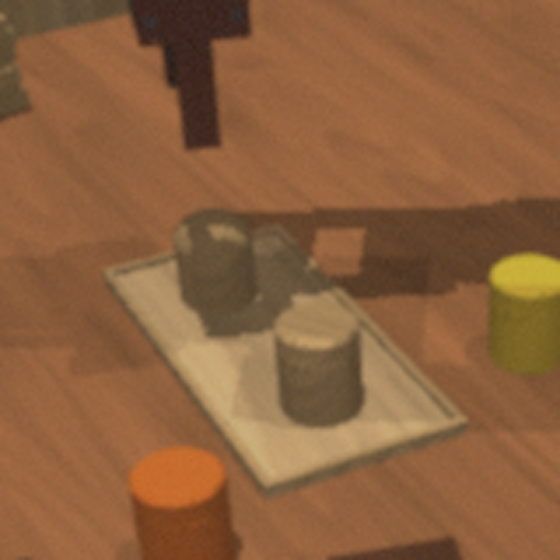

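The dome weight is back upright on the tray. Now the flat one.

>>> arm_command(motion=[[[0.012,0.038,0],[0,0,0]],[[0.028,0.086,0],[0,0,0]],[[0.041,0.127,0],[0,0,0]],[[0.048,0.15,0],[0,0,0]],[[0.048,0.15,0],[0,0,0]],[[0.048,0.15,0.03],[0,0,0]],[[0.048,0.15,0.07],[0,0,0]],[[0.048,0.15,0.1],[0,0,0]],[[0.048,0.15,0.117],[0,0,0]],[[0.048,0.15,0.123],[0,0,0]],[[0.048,0.15,0.123],[0,0,0]]])

```text
clock: 19.23
eef_pos: [0.4851, -0.1663, 0.0163]
tool_rot: [0.0, 0.162, 0.987, -0.0]
force: [-0.1, -0.5, 0.2]
opening: 1.0
```

>>> arm_command(motion=[[[0,0,0],[0,0,0]],[[0,0,0],[0,0,0]],[[0,0,0],[0,0,0]],[[0,0,0],[0,0,0]],[[0,0,0],[0,0,0]],[[0,0,0],[0,0,0]]], fingers=255, grip_force=25)

```text
clock: 19.98
eef_pos: [0.4851, -0.166, 0.0165]
tool_rot: [0.0, 0.162, 0.987, -0.0]
force: [-0.8, 1.2, 6.1]
opening: 0.619
```

>>> arm_command(motion=[[[0,0,-0.01],[0,0,0]],[[0,0,-0.025],[0,0,0]],[[0,0,-0.04],[0,0,0]],[[0,0,-0.045],[0,0,0]],[[0,0,-0.045],[0,0,0]],[[0,0,-0.045],[0,0,0]],[[0,0,-0.045],[0,0,0]],[[0,0,-0.045],[0,0,0]]])

```text
clock: 20.98
eef_pos: [0.4847, -0.1658, 0.0608]
tool_rot: [-0.0, 0.162, 0.987, 0.0]
force: [-0.3, -0.5, -1.1]
opening: 0.62
```

```bash
python3 - <<'E'
from h import *
im=snapshot("scene");cv2.imwrite("pics/s12f.png",im[:,:,::-1])
F=[]
for i in range(8):
    o=get_obs();F.append(o["force"]); snapshot("scene")
print(o["clock"],np.round(o["eef_pos"],4),np.round(F,1)[:,2],np.mean(F,0),o["opening"],np.round(o["joint_efforts"],2))
s=cv2.imread("pics/s12f.png")
cv2.imwrite("pics/s12.png",cv2.resize(s[80:240,190:350],None,fx=3.5,fy=3.5,interpolation=cv2.INTER_CUBIC))
E
```

```text
21.375 [ 0.4849 -0.1659  0.0612] [-1.4 -1.2 -1.  -0.8 -1.2 -1.8 -1.3 -2.4] [ 0.01309501  0.02222779 -1.37788691] 0.6176221080256779 [ 0.000e+00 -4.947e+01 -1.660e+01 -1.000e-02  7.000e-02 -0.000e+00]
```

View pics/s12.png

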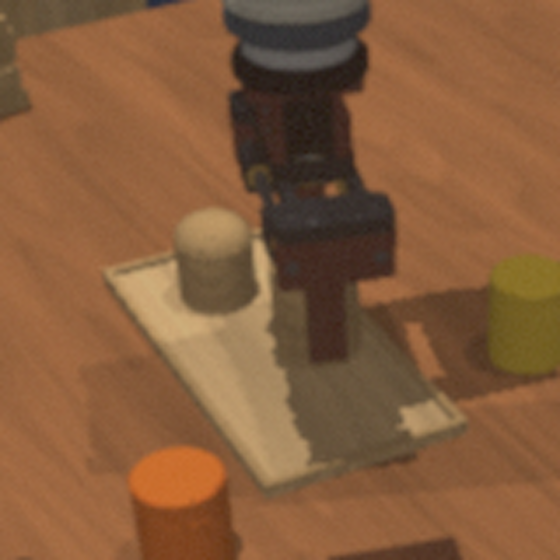

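The flat weight reads 1.4 N (wood), so the dome-topped one is heavier (about 4.2 N). Put the flat one back and pick up the dome.

>>> arm_command(motion=[[[0,0,0.015],[0,0,0]],[[0,0,0.03],[0,0,0]],[[0,0,0.038],[0,0,0]],[[0,0,0.042],[0,0,0]],[[0,0,0.0445],[0,0,0]],[[0,0,0.0445],[0,0,0]],[[0,0,0.0445],[0,0,0]]])

```text
clock: 22.3
eef_pos: [0.4851, -0.166, 0.0169]
tool_rot: [0.0, 0.162, 0.987, -0.0]
force: [0.2, -0.1, -1.2]
opening: 0.615
```

>>> arm_command(motion=[[[0,0,0],[0,0,0]],[[0,0,0],[0,0,0]],[[0,0,0],[0,0,0]],[[0,0,0],[0,0,0]],[[0,0,0],[0,0,0]],[[0,0,-0.02],[0,0,0]],[[0,0,-0.06],[0,0,0]],[[0,0,-0.1],[0,0,0]],[[0,0,-0.12],[0,0,0]],[[0,0,-0.12],[0,0,0]]], fingers=0)

```text
clock: 23.55
eef_pos: [0.4859, -0.1663, 0.1381]
tool_rot: [0.002, 0.162, 0.987, -0.0]
force: [-1.0, -0.0, 0.3]
opening: 1.001
```

```bash
python3 - <<'E'
from h import *
o=get_obs();print(o["clock"],np.round(o["eef_pos"],4),np.round(o["force"],2))
print(toolshift(np.array([.4825,-.3235,.019])-o["eef_pos"]).round(4))
im=snapshot("scene");cv2.imwrite("pics/s13f.png",im[:,:,::-1])
s=cv2.imread("pics/s13f.png")
cv2.imwrite("pics/s13.png",cv2.resize(s[80:240,190:350],None,fx=3.5,fy=3.5,interpolation=cv2.INTER_CUBIC))
E
```

```text
23.55 [ 0.4859 -0.1663  0.1381] [-1.04 -0.04  0.3 ]
[-0.0465 -0.1501  0.1193]
```

View pics/s13.png

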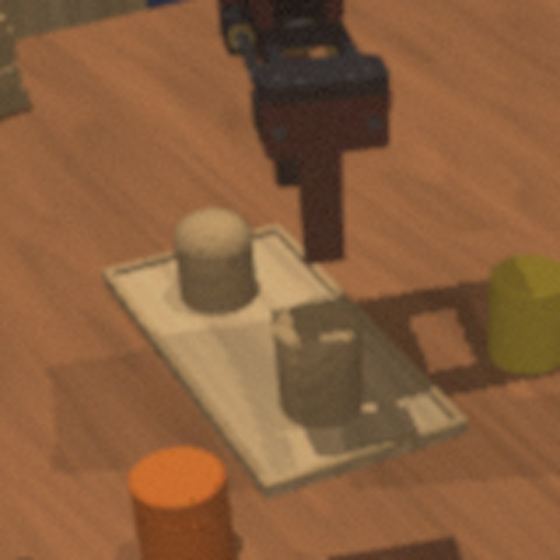

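The flat weight stands upright on the tray. Go to the dome.

>>> arm_command(motion=[[[-0.012,-0.038,0],[0,0,0]],[[-0.028,-0.086,0],[0,0,0]],[[-0.041,-0.127,0],[0,0,0]],[[-0.047,-0.15,0],[0,0,0]],[[-0.047,-0.15,0],[0,0,0]],[[-0.047,-0.15,0.03],[0,0,0]],[[-0.047,-0.15,0.07],[0,0,0]],[[-0.047,-0.15,0.1],[0,0,0]],[[-0.047,-0.15,0.113],[0,0,0]],[[-0.047,-0.15,0.12],[0,0,0]],[[-0.047,-0.15,0.12],[0,0,0]]])

```text
clock: 24.98
eef_pos: [0.4818, -0.3229, 0.017]
tool_rot: [0.0, 0.162, 0.987, -0.0]
force: [-0.0, -0.2, 0.5]
opening: 0.998
```

>>> arm_command(motion=[[[0,0,0],[0,0,0]],[[0,0,0],[0,0,0]],[[0,0,0],[0,0,0]],[[0,0,0],[0,0,0]],[[0,0,0],[0,0,0]],[[0,0,0],[0,0,0]]], fingers=255, grip_force=30)

```text
clock: 25.72
eef_pos: [0.4817, -0.3232, 0.017]
tool_rot: [0.0, 0.162, 0.987, -0.0]
force: [-1.3, -0.0, 5.9]
opening: 0.598
```

>>> arm_command(motion=[[[0,0,-0.01],[0,0,0]],[[0,0,-0.03],[0,0,0]],[[0,0,-0.065],[0,0,0]],[[0,0,-0.105],[0,0,0]],[[0,0,-0.15],[0,0,0]],[[0,0,-0.185],[0,0,0]],[[0,0,-0.2],[0,0,0]],[[0,0,-0.2],[0,0,0]]])

```text
clock: 26.72
eef_pos: [0.4817, -0.3232, 0.2176]
tool_rot: [0.001, 0.162, 0.987, -0.0]
force: [-0.5, -0.4, -5.0]
opening: 0.594
```

```bash
python3 - <<'E'
from h import *
o=get_obs();print(o["clock"],np.round(o["eef_pos"],4),np.round(o["force"],2),o["opening"])
print(toolshift(np.array([.5112,.2526,.20])-o["eef_pos"]).round(4))
for n in ("scene","top"):
    im=snapshot(n); print([(np.round(d["point"],4),d["score"]) for d in pinpoint("dowel_mid",n)])
    cv2.imwrite(f"pics/{n}14.png",im[:,:,::-1])
E
```

```text
26.725 [ 0.4817 -0.3232  0.2176] [-0.53 -0.38 -4.99] 0.5944165232197799
[0.1558 0.5551 0.0171]
[(array([0.5135, 0.2535, 0.0645]), 0.8)]
[(array([0.5105, 0.2516, 0.0653]), 0.38)]
```

View pics/scene14.png

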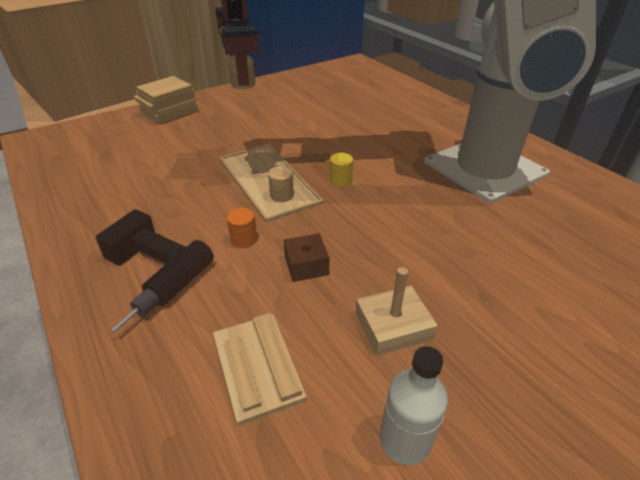

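The dome is held at about (240,75). Carry it to above the dowel.

>>> arm_command(motion=[[[0.006,0.02,0],[0,0,0]],[[0.015,0.053,0],[0,0,0]],[[0.026,0.093,0],[0,0,0]],[[0.038,0.136,0],[0,0,0]],[[0.051,0.18,0],[0,0,0]],[[0.063,0.224,0],[0,0,0]],[[0.075,0.268,0],[0,0,0]],[[0.088,0.312,0],[0,0,0]],[[0.1,0.356,0],[0,0,0]],[[0.112,0.4,0],[0,0,0]],[[0.123,0.438,0],[0,0,0]],[[0.132,0.47,0],[0,0,0]]])

```text
clock: 28.42
eef_pos: [0.5051, 0.1667, 0.2159]
tool_rot: [-0.001, 0.161, 0.987, -0.0]
force: [0.5, 0.6, -4.3]
opening: 0.599
```

>>> arm_command(motion=[[[0.008,0.03,0],[0,0,0]],[[0.015,0.055,0],[0,0,0]],[[0.021,0.075,0],[0,0,0]],[[0.024,0.085,0],[0,0,0]],[[0.024,0.085,0.005],[0,0,0]],[[0.024,0.085,0.015],[0,0,0]],[[0.024,0.085,0.025],[0,0,0]],[[0.024,0.085,0.033],[0,0,0]],[[0.024,0.085,0.037],[0,0,0]],[[0.024,0.085,0.037],[0,0,0]],[[0.024,0.085,0.037],[0,0,0]]])

```text
clock: 29.8
eef_pos: [0.511, 0.2528, 0.18]
tool_rot: [0.0, 0.162, 0.987, 0.0]
force: [0.0, 0.1, -3.4]
opening: 0.598
```

```bash
python3 - <<'E'
from h import *
F=[]
for i in range(3): snapshot("scene"); F.append(get_obs()["force"])
o=get_obs();print(o["clock"],np.round(o["eef_pos"],4),np.round(o["tool_rot"],4),np.round(F,2),o["opening"],np.round(o["joint_velocities"],3))
im=snapshot("scene"); cv2.imwrite("pics/s15.png",im[:,:,::-1])
for l in ("weight_dome_mid","weight_flat_mid","dowel_mid","glue","drill","offcuts"): print(l,[(np.round(d["point"],4),d["score"]) for d in pinpoint(l,"scene")])
E
```

```text
29.95 [0.511  0.2528 0.18  ] [3.000e-04 1.616e-01 9.869e-01 2.000e-04] [[ 1.22 -0.26 -3.9 ]
 [ 0.52 -0.55 -3.84]
 [ 0.14 -0.68 -3.17]] 0.6014518124470851 [0.    0.002 0.001 0.001 0.    0.001]
weight_dome_mid [(array([0.5096, 0.253 , 0.2022]), 0.69), (array([0.7345, 0.195 , 0.0011]), 0.53), (array([0.5563, 0.0536, 0.0006]), 0.24)]
weight_flat_mid [(array([ 0.4862, -0.1652,  0.0363]), 0.93), (array([ 0.6175, -0.0779,  0.0366]), 0.89), (array([ 0.3358, -0.1465,  0.0342]), 0.67)]
dowel_mid [(array([0.5128, 0.2502, 0.0671]), 0.6)]
glue [(array([0.6283, 0.4092, 0.0009]), 0.73), (array([ 0.487 , -0.1669,  0.0381]), 0.44)]
drill [(array([ 0.7541, -0.0449, -0.0053]), 0.59)]
offcuts [(array([ 7.315e-01,  1.952e-01, -7.000e-04]), 0.91)]
```

View pics/s15.png

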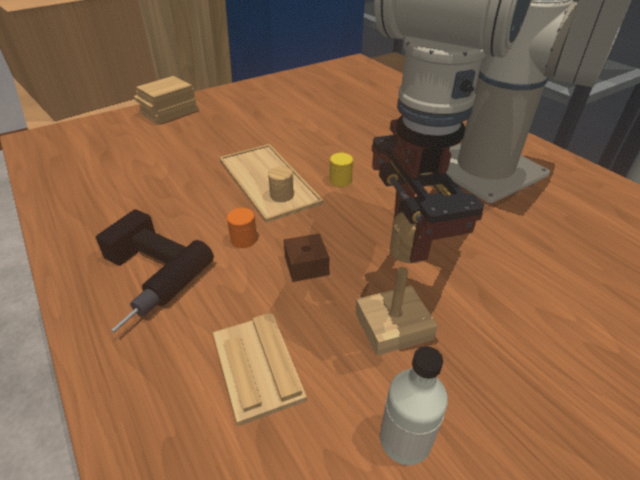

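The dome weight is held upright at (407,232), clear of the dowel top at (400,272). The flat one stands on the tray at (281,184). The estimated weight centre is (0.510, 0.253, 0.202) against the dowel at (0.512, 0.252), and the arm is still. Handing in.

```bash
python3 -c "
from plant import *
print(close_job())"
```

```text
the job is handed in; nothing more can be done
None
```

The job is handed in at about 30 s of the 72 s allowed, with the dome-topped weight held above the dowel. It reported no verdict, as expected.

- **Dowel:** it is pushed home in the base and let go. It stopped hard at 24 N at the expected height, and its centre is estimated at z ≈ 0.066 m.
- **Weights:** the dome-topped one read about 4.2 N and the flat-topped one about 1.4 N when lifted clear, so the dome-topped one has the steel core. The force readings scattered by about 1 N, and the dome read a little above the 3.7 N expected for steel. The gap between the two is still clear.
- **Final hold:** the dome-topped weight is upright and still at about (0.510, 0.253, 0.202) m. That puts its underside about 40 mm above the dowel top and its centre within about 3–4 mm of the dowel axis.
- **Surroundings:** the flat-topped weight stands upright on the tray. The glue bottle, drill and offcuts were all found within 1 cm of where they started.

No check failed. The networks sometimes reported look-alikes, such as the orange and yellow cylinders; I ruled these out by colour and position.

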